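# Feed a sensor module into the programming fixture with a push stick

## Robot

A 6-joint arm with a two-finger parallel gripper is mounted at the origin on the work surface. World frame = base frame: x ahead of the robot, y to its left, z up, the work surface at z = 0. Lengths are in m, angles in rad, forces in N, time in s.
With the tool pointing down it reaches from about 0.225 to 0.875 m from the base axis. Payload 3.4 kg.
Tool frame: the origin (TCP) lies on the centre line of the jaws, within the pads' length; the fingertips stand 11 mm ahead of it and the grasp point (between the pads) lies 8 mm behind it; z points along the fingers, y is the line along which they close (so a half turn about z gives the same grasp; the last joint's range is limited). The gripper opens to 85 mm and grips with 20 to 120 N. Pads are 22 mm wide; open, the fingers measure 114 mm over their backs; the gripper's body (76 mm by 85 mm) begins 54 mm behind the grasp point. The pads swing forward as they close: fully open they stand 13 mm farther back than shut.
Start: joints at [1.114, 0.276, 1.505, -0, 1.361, -0.121], TCP at [0.189, 0.543, 0.242] pointing down, gripper open.
Joint ranges: [-2.89, 2.89], [-0.75, 2.08], [0.22, 2.7], [-1.18, 4.32], [0.11, 2.71], [-2.7, 2.7]. Speed limits (rad/s): [2.57, 2.57, 3.14, 3.14, 3.14, 3.14].

## Interface

Orientations are given as a unit quaternion [w, x, y, z].
In Python, from rig import manip, eyes, job gives the robot as it stands.
- The arm moves only by the tool drive_tool, never from a script. Its argument "rows" is a list of rows, each a list of 3 entries, a list of its own where there are three numbers: the turn, a rotation vector about the world's x, y, z in rad, then the shift along the world's x, y, z in cm, then the finger opening in cm, from 0 to 8.54. A call has 1 to 8 rows; each row shifts and turns the commanded pose from where the row before left it; what a row does not reach is not made up. A row lasts 1/8 s, in which the tool goes at most 62.5 mm and 10.7 degrees, less where a joint would pass 70% of its speed; a pose out of reach is approached as far as the arm can. A call is refused whole if a number of a shift passes 6.25 or a number of a turn 0.188, either way. A call with a gripper value outside its range is refused whole. The fingers move at their own pace and stop on an object; "force" is the grip in N (left out, the last holds). Time passes only in rows, so rows that do not move let the fingers close. It gives the time, the measured TCP pose, the force, the opening and the grip force at its end, in the units of the state.
- manip.get_state(): the state, without advancing time (a new reading comes with each control period).
- eyes.get_image(name): name is "side" or "top"; returns the picture (420x560x3 uint8, red, green, blue); there is no depth.
- eyes.get_calibration(name): a dict with "camera_matrix" (3x3 intrinsics, pixels), "view" (4x4, takes a point from world to camera coordinates). Camera axes: x right, y up, looking along -z (the intrinsics and any distortion apply to the point x, -y, -z); pixel columns grow to the right and rows downward; lengths in m; the calibration is good to about 2 mm. A picture is of the moment at which its call begins. get_calibration takes no time and is no camera call.
- job.sign_off(): hands the job in; it is judged then, once.
The state is a dict: "clock": time; "qpos": joint angles; "qd": joint speeds; "effort": joint torques, N m; "position": TCP position; "ee_rot": TCP orientation; "contact_force": force on the tool from outside, world axes, zero at the start; "moment": the same for the moment, N m; "width": finger opening in m; "gripper_force": force on a finger pad.
Only numpy, scipy, OpenCV 4.12 (cv2) and the standard library are available. Lean on these libraries where they do the work, as an engineer would, in place of code of your own. Each camera call takes 0.05 s, during which the arm holds its last target. There are 200 camera calls.

## Task

Lay the orange-topped module flat on the open landing of the white programming fixture and let go; then, with the push stick held in the gripper and never with the fingers, feed it through the covered guide channel, past the light drag of the yellow contact carriage, until it is fully home against the rigid red depth stop, and keep it pressed there with about 15 N (over 10, never above 25) for a second. Then draw the stick out and set it down on the green mat on its underside, as it lay, clear of the fixture. Leave the grey-topped module, the screwdriver, the bottle and the tape roll where they are.

Things in the scene. Friction and masses are not known exactly. Their poses are not given: they have to be found in the camera images.
- module: The sensor module to load: a rigid black block with an orange top, 50 (its x) x 28 (its y) x 18 (z) mm, about 60 g (varies by half). Origin at the centre of its underside, z up. Starts lying flat on the mat. It may go in either way round, its long side along the channel.
- spare: A spare module of the same size, with a grey top. A bystander; the two may be in each other's places.
- stick: Push stick, about 90 g: straight wooden bar, 22 mm wide, 12 mm high, from -22 to +120 mm (pushing end) along its x, with an upright blue handle block near the rear, 40 mm long (x), 22 mm wide (y), top 54 mm above the underside. Origin on the underside below the middle of the handle. Grip the handle across its width, fingertips 14 mm or more above the underside, clear of the bar.
- stick_tip (a point): Middle of the stick's pushing end face: at (120, 0, 6) mm from the stick's origin.
- fixture: White programming fixture, fixed: base plate 260 (x) x 90 (y) x 10 mm high; origin at the centre of its underside, on the mat. The plate's top is the channel floor. The module is fed along fixture +x, centre line y = 0: open landing, funnel, covered channel, yellow carriage, red depth stop. The stop is clamped anew each time, its face anywhere from x = 70 to 90 mm; its place is not reported: find it by feel.
- landing (a point): On the channel floor, fixture x = -85 mm: spot for the module's origin (-105 to -65 is on the landing). The landing, x -130 to -49, lies between rails 4 mm high, inner faces 40 mm apart; keep fingertips above the rails. A funnel with cheeks 22 mm high then narrows from 40 mm at x = -49 to 30 mm at x = -18.
- mouth (a point): On the channel floor, centre line, at the start of the narrow channel (fixture x = -18 mm). From here to x = +90 mm it is straight, 30 mm wide, walls 22 mm high and 8 mm thick; a clear cover roofs it from -18 to +45 mm (22 mm clear height, cover top 36 mm above the fixture underside). The red stop beyond is 45 mm high over the underside, the black end housing 36 mm.
- pin_carriage (a joint): Yellow contact carriage between the two red posts of the depth stop, sliding along fixture +x, in m. Its face stands at fixture x = 62 mm + value; starts at 0 to 6 mm. The module's front pushes it back against a steady drag of about 5 N; it stays where left. Beyond, the stop is rigid: force rises steeply within 1 to 2 mm. Over 25 N between stick and module damages the module.
- mat: Green cutting mat, fixed, 450 (x) x 750 (y) x 2 mm; origin at the centre of its underside on the table. Fixture, modules and stick stand on it.
- screwdriver: Screwdriver, 170 mm, orange handle, lying on the mat. Bystander.
- bottle: Amber bottle, 44 mm diameter, 120 mm high. Bystander.
- tape_roll: Yellow roll of tape, 90 mm across, 20 mm high. Bystander.
Not all that is in view belongs to the job. There is more than one size of the stick; the one meant has the size given above.

How it is judged:
By the outcome, as a careful person would: the job done as asked, in the order asked, and still so for the second after the job is handed in, with the robot touching nothing.
It also fails if it takes over 72 s, if anything falls off the work surface, if the arm or the gripper's body presses on something with over 40 N, if the wrist force passes 120 N, or if a joint passes its speed limit or range.

## Working session

There is one attempt and no reset: what is moved stays moved. The work goes in short steps, Python scripts to look and compute and a tool call to move; the robot and the scene stay as the last step left them, time stands still between calls to the robot, and variables do not carry over. Pictures are saved under pics/ and viewed, at most 10 in all, crops included, and the job is handed in when it is done.

Besides the shell and the picture viewer there is one more tool, called after "Call:" as a command line: name --argument value ..., lists and objects as JSON in quotes. drive_tool: Moves the arm, as the interface text tells. Its arguments: {"type":"object","properties":{"rows":{"type":"array"},"force":{"type":"number"}},"required":["rows"]}

```bash
mkdir -p pics; ls; python3 - <<'E'
from rig import manip, eyes, job
import cv2,numpy as np
for n in("top","side"):
    cv2.imwrite(f"pics/{n}0.png",eyes.get_image(n)[:,:,::-1])
    c=eyes.get_calibration(n);print({k:np.round(v,4).tolist() if not isinstance(v,str) else v for k,v in c.items()})
print(manip.get_state())
E
```

```text
pics
{'camera_matrix': [[460.3585, 0.0, 283.3547], [0.0, 460.3585, 201.2964], [0.0, 0.0, 1.0]], 'view': [[-0.0036, -0.9999, 0.0135, 0.0187], [0.9833, -0.0011, 0.1822, -0.4158], [-0.1822, 0.0139, 0.9832, -1.1629], [0.0, 0.0, 0.0, 1.0]]}
{'camera_matrix': [[419.2129, 0.0, 279.7979], [0.0, 419.2129, 211.4841], [0.0, 0.0, 1.0]], 'view': [[0.7623, -0.647, -0.0172, -0.2957], [0.4931, 0.5634, 0.6628, -0.2234], [-0.4192, -0.5138, 0.7486, -0.9751], [0.0, 0.0, 0.0, 1.0]]}
{'clock': 0.1, 'qpos': array([ 1.11399109e+00,  2.76547873e-01,  1.50597811e+00, -5.41369589e-06,
        1.36068868e+00, -1.20991912e-01]), 'qd': array([-0.00098184, -0.00116568, -0.00157312, -0.0003882 ,  0.00045246,
       -0.0017665 ]), 'effort': array([ 2.67213354e-04, -4.17698622e+01, -2.46404260e+01, -3.66190861e-04,
        5.85827802e-03,  1.04150945e-05]), 'position': array([0.18929408, 0.54248993, 0.24152832]), 'ee_rot': array([-2.28515403e-04,  1.67118204e-01,  9.85936534e-01, -7.78149592e-04]), 'contact_force': array([0.44671558, 0.18873045, 0.35813431]), 'moment': array([ 0.01148474,  0.01664832, -0.02704517]), 'gripper_force': 0.0, 'width': 0.08518584458333232}
```

View pics/top0.png

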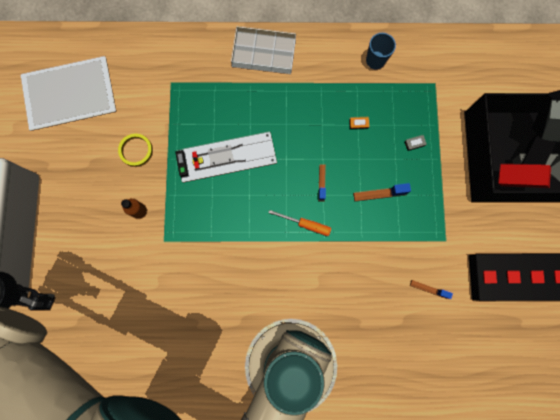

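View pics/side0.png

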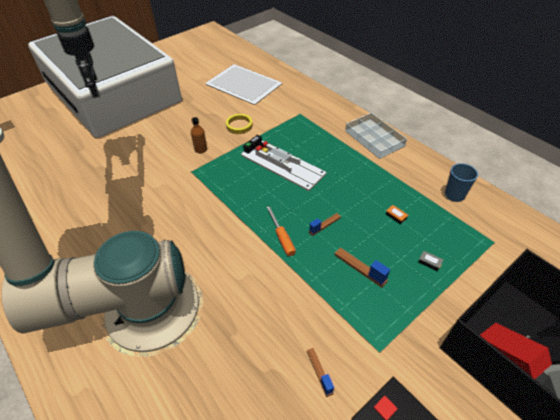

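The top view shows two modules: orange-topped at about (360,123) and grey-topped at (415,143). It shows three sticks: a large one at (382,193), and small ones at (322,182) and (431,289). The large one spans about 57 px, or roughly 142 mm, so it is the one meant. The fixture is at (226,157), with its red stop at the left end, so its +x points left in the image. I'll measure these and confirm in one crop.

```bash
cat > h.py <<'E'
import cv2,numpy as np
from rig import manip, eyes, job
def ray(n,uv,z):
    c=eyes.get_calibration(n);K=np.array(c["camera_matrix"]);V=np.array(c["view"])
    uv=np.atleast_2d(np.asarray(uv,float));d=np.c_[(uv-K[:2,2])/[K[0,0],K[1,1]],np.ones(len(uv))]*[1,-1,-1]
    R=V[:3,:3];o=-R.T@V[:3,3];w=d@R
    return o+w*((z-o[2])/w[:,2])[:,None]
def proj(n,P):
    c=eyes.get_calibration(n);K=np.array(c["camera_matrix"]);V=np.array(c["view"])
    p=(np.atleast_2d(P)@V[:3,:3].T+V[:3,3])*[1,-1,-1];p=p@K.T
    return p[:,:2]/p[:,2:]
def mask(im,lo,hi,roi):
    h=cv2.cvtColor(im,cv2.COLOR_RGB2HSV);m=cv2.inRange(h,np.array(lo),np.array(hi));o=np.zeros_like(m)
    x0,y0,x1,y1=roi;o[y0:y1,x0:x1]=m[y0:y1,x0:x1];return o
def rect(n,m,z):
    """min-area rectangle of a mask in world metres at height z: centre, sizes, long-axis angle"""
    ys,xs=np.nonzero(m);p=ray(n,np.c_[xs,ys],z)[:,:2]
    (c,s,a)=cv2.minAreaRect((p*1000).astype(np.float32))
    if s[0]<s[1]: s=s[::-1];a+=90
    return np.round(c,1),np.round(s,1),round(a%180,1)
E
python3 - <<'E'
from h import *
im=cv2.imread("pics/top0.png")[:,:,::-1].copy()
R={}
for nm,lo,hi,roi,z in [("module",(5,120,120),(22,255,255),(340,105,385,140),.02),
 ("module+label",(0,0,150),(179,255,255),(340,105,385,140),.02),
 ("big bar",(3,80,60),(20,255,255),(345,175,415,212),.014),("big handle",(100,120,50),(130,255,255),(380,175,420,212),.056),
 ("small bar",(3,80,60),(20,255,255),(310,155,335,205),.014),("small handle",(100,120,50),(130,255,255),(310,155,335,205),.056),
 ("bar3",(3,140,60),(20,255,255),(405,275,440,300),.014),
 ("plate",(0,0,130),(179,70,255),(180,125,285,190),.012)]:
    m=mask(im,lo,hi,roi);print(nm,m.sum()//255,rect("top",m,z))
    if nm=="plate":
        hl=cv2.convexHull(np.argwhere(m)[:,::-1].astype(np.int32));print(cv2.approxPolyDP(hl,4,True)[:,0].tolist())
crop=im[95:220,170:425][:,:,::-1];cv2.imwrite("pics/crop1.png",cv2.resize(crop,None,fx=3.1,fy=3.1,interpolation=cv2.INTER_CUBIC))
E
```

```text
module 112 (array([ 640.1, -191.6]), array([50.8, 27.8]), 95.5)
module+label 163 (array([ 641.6, -192.2]), array([47.4, 25.9]), 90.1)
big bar 296 (array([ 438.9, -220.5]), array([99.9, 21.6]), 97.1)
big handle 151 (array([ 446.1, -289.3]), array([42.6, 25.3]), 96.4)
small bar 123 (array([489.6, -85.6]), array([61.1, 13.5]), 178.9)
small handle 79 (array([432.9, -81.9]), array([29.2, 15.5]), 179.0)
bar3 247 (array([ 193.7, -339.8]), array([82.4, 40.9]), 87.5)
plate 2626 (array([545.2, 172.2]), array([260.9,  91.1]), 101.9)
[[270, 133], [276, 162], [181, 180], [183, 149]]
```

View pics/crop1.png

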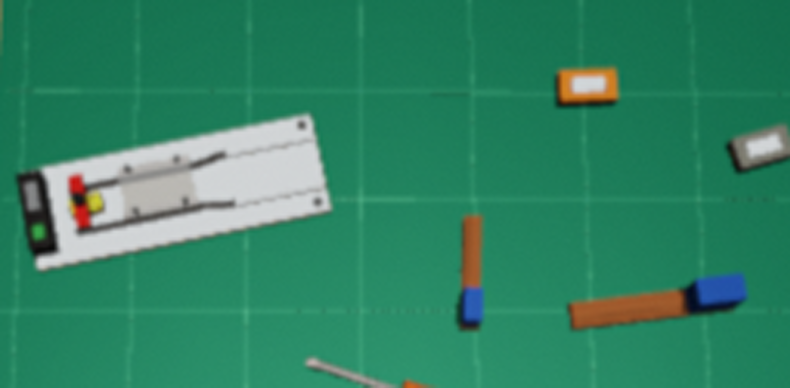

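The crop confirms the target stick is the large one: visible bar 100 × 21.6 mm, handle 43 × 25 mm, against a 61 × 13.5 mm bar for the small one. The orange module is at crop (588,85), the grey spare at crop (762,148). The fixture plate measures 261 × 91 mm (expected 260 × 90), centre (545,172) mm, +x at 101.9°. I'm moving over the module.

Call:
drive_tool --rows '[[[0,0,-0.0745],[2.82,-4.59,-0.7],6],[[0,0,-0.0745],[2.82,-4.59,-0.7],6],[[0,0,-0.0745],[2.82,-4.59,-0.7],6],[[0,0,-0.0745],[2.82,-4.59,-0.7],6],[[0,0,-0.0745],[2.82,-4.59,-0.7],6],[[0,0,-0.0745],[2.82,-4.59,-0.7],6],[[0,0,-0.0745],[2.82,-4.59,-0.7],6],[[0,0,-0.0745],[2.82,-4.59,-0.7],6]]' --force 40

```text
clock: 1.1
position: [0.4156, 0.1741, 0.186]
ee_rot: [-0.0, 0.45, 0.893, 0.0]
contact_force: [0.6, 0.1, 0.0]
width: 0.06
gripper_force: 0.0
```

Call:
drive_tool --rows '[[[0,0,-0.0745],[2.82,-4.59,-0.7],6],[[0,0,-0.0745],[2.82,-4.59,-0.7],6],[[0,0,-0.0745],[2.82,-4.59,-0.7],6],[[0,0,-0.0745],[2.82,-4.59,-0.7],6],[[0,0,-0.0745],[2.82,-4.59,-0.7],6],[[0,0,-0.0745],[2.82,-4.59,-0.7],6],[[0,0,-0.0745],[2.82,-4.59,-0.7],6],[[0,0,-0.0745],[2.82,-4.59,-0.7],6]]'

```text
clock: 2.1
position: [0.6412, -0.193, 0.1295]
ee_rot: [-0.0, 0.693, 0.721, -0.0]
contact_force: [-0.3, 0.1, -0.2]
width: 0.0599
gripper_force: 0.0
```

Call:
drive_tool --rows '[[[0,0,0],[0,0,0],6],[[0,0,0],[0,0,0],6]]'

```text
clock: 2.35
position: [0.6398, -0.191, 0.1295]
ee_rot: [-0.001, 0.692, 0.722, -0.0]
contact_force: [1.2, 0.7, 0.4]
width: 0.0602
gripper_force: 0.0
```

```bash
cat >> h.py <<'E'
def yaw():
    "angle (deg) of tool y in world, and tilt of tool z"
    from scipy.spatial.transform import Rotation as Ro
    w,x,y,z=manip.get_state()["ee_rot"];M=Ro.from_quat([x,y,z,w]).as_matrix()
    return round(np.degrees(np.arctan2(M[1,1],M[0,1])),2),np.round(M[:,2],3)
E
python3 - <<'E'
from h import *
s=manip.get_state();print(s["clock"],s["position"],yaw(),s["contact_force"],s["width"])
im=eyes.get_image("side");cv2.imwrite("pics/s1.png",im[:,:,::-1])
m=mask(im,(5,120,120),(22,255,255),(370,190,425,235));print(m.sum()//255,rect("side",m,.015))
E
```

```text
2.35 [ 0.63980674 -0.19095612  0.1294617 ] (np.float64(2.45), array([-0.002,  0.002, -1.   ])) [1.20332368 0.71158411 0.38448948] 0.06024054655472588
111 (array([ 643.3, -189.3]), array([51.8, 29.9]), 91.6)
```

Call:
drive_tool --rows '[[[0,0,0],[0,0,-3.5],6],[[0,0,0],[0,0,-3.5],6],[[0,0,0],[0,0,-2.5],6],[[0,0,0],[0,0,-1.6],6],[[0,0,0],[0,0,0],6],[[0,0,0],[0,0,0],2],[[0,0,0],[0,0,0],2],[[0,0,0],[0,0,0],2]]'

```text
clock: 3.4
position: [0.6418, -0.1919, 0.021]
ee_rot: [0.001, 0.692, 0.722, 0.001]
contact_force: [0.3, 0.4, 4.5]
width: 0.0267
gripper_force: 40.3
```

Call:
drive_tool --rows '[[[0,0,0],[0,0,0],2],[[0,0,0],[0,0,0],2]]'

```text
clock: 3.65
position: [0.6417, -0.1918, 0.0209]
ee_rot: [0.001, 0.692, 0.722, 0.001]
contact_force: [0.5, 0.4, 5.5]
width: 0.0271
gripper_force: 40.5
```

Call:
drive_tool --rows '[[[0,0,0],[0,0,3],2],[[0,0,0],[0,0,5],2],[[0,0,0.03],[-1.3,4.6,0],2],[[0,0,0.03],[-1.3,4.6,0],2],[[0,0,0.03],[-1.3,4.6,0],2],[[0,0,0.03],[-1.3,4.6,0],2],[[0,0,0.03],[-1.3,4.6,0],2],[[0,0,0.016],[-1.3,4.6,0],2]]'

```text
clock: 4.65
position: [0.562, 0.0858, 0.0993]
ee_rot: [-0.0, 0.629, 0.777, 0.0]
contact_force: [0.6, 0.2, -0.1]
width: 0.0269
gripper_force: 39.8
```

Call:
drive_tool --rows '[[[0,0,0],[0,0,0],2],[[0,0,0],[0,0,0],2]]'

```text
clock: 4.9
position: [0.5628, 0.0843, 0.0994]
ee_rot: [0.0, 0.629, 0.777, -0.0]
contact_force: [-0.0, -0.3, -0.5]
width: 0.0265
gripper_force: 39.8
```

```bash
python3 - <<'E'
from h import *
s=manip.get_state();print(s["clock"],s["position"],yaw(),s["contact_force"],s["width"])
im=eyes.get_image("side");cv2.imwrite("pics/s2.png",cv2.resize(im[110:250,220:400,::-1],None,fx=4,fy=4,interpolation=cv2.INTER_CUBIC))
t=np.array([-.206,.9785]);d=s["position"][:2]-[.5452,.1722];print("fixture x,y mm",d@t*1e3,(d@[-t[1],t[0]])*1e3)
E
```

```text
4.9 [0.56282231 0.08430725 0.0993591 ] (np.float64(12.02), array([ 0.   , -0.001, -1.   ])) [-0.00461077 -0.29643074 -0.52610692] 0.02647015125571692
fixture x,y mm -89.63324986305287 0.8624712361756719
```

View pics/s2.png

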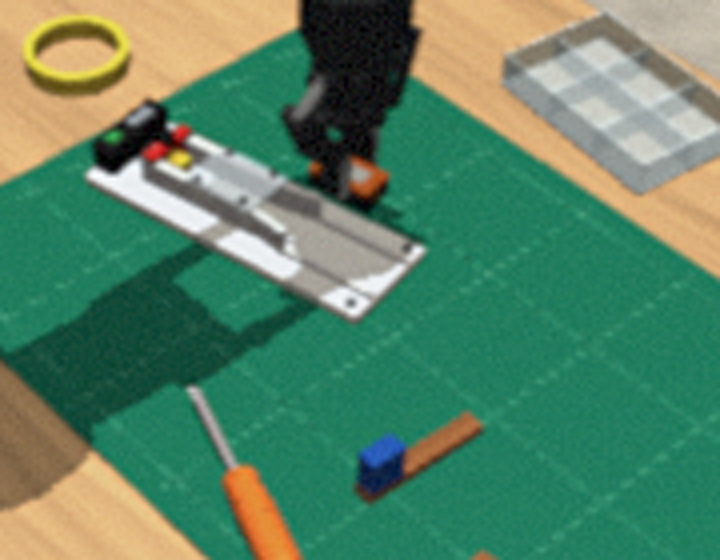

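The module is held level (crop (345,180)) above the landing line. I'm lowering it.

Call:
drive_tool --rows '[[[0,0,0],[0,0.1,-3],2],[[0,0,0],[0,0,-2.3],2],[[0,0,0],[0,0,-1],2],[[0,0,0],[0,0,-0.3],2],[[0,0,0],[0,0,0],2],[[0,0,0],[0,0,0],2]]'

```text
clock: 5.7
position: [0.5634, 0.0854, 0.0342]
ee_rot: [0.001, 0.63, 0.777, 0.001]
contact_force: [-0.7, -0.8, 0.6]
width: 0.0269
gripper_force: 39.8
```

Call:
drive_tool --rows '[[[0,0,0],[0,0,-0.15],2],[[0,0,0],[0,0,0],2]]'

```text
clock: 5.95
position: [0.5627, 0.0856, 0.032]
ee_rot: [0.0, 0.629, 0.777, 0.0]
contact_force: [0.1, -0.0, -0.3]
width: 0.0267
gripper_force: 39.8
```

Call:
drive_tool --rows '[[[0,0,0],[0,0,-0.1],2],[[0,0,0],[0,0,0],2]]'

```text
clock: 6.2
position: [0.5628, 0.0856, 0.031]
ee_rot: [0.0, 0.629, 0.777, 0.0]
contact_force: [-0.6, -0.0, 1.3]
width: 0.0269
gripper_force: 39.9
```

Call:
drive_tool --rows '[[[0,0,0],[0,0,0],6],[[0,0,0],[0,0,0],6],[[0,0,0],[0,0,0],6],[[0,0,0],[0,0,4],6],[[0,0,0],[0,0,5],6],[[0,0,-0.014],[-1.66,-5.37,0],6],[[0,0,-0.014],[-1.66,-5.37,0],6],[[0,0,-0.014],[-1.66,-5.37,0],6]]'

```text
clock: 7.2
position: [0.5125, -0.0769, 0.1212]
ee_rot: [0.001, 0.645, 0.764, 0.0]
contact_force: [0.5, -0.5, -0.5]
width: 0.06
gripper_force: 0.0
```

Call:
drive_tool --rows '[[[0,0,-0.014],[-1.66,-5.37,0],6],[[0,0,-0.014],[-1.66,-5.37,0],6],[[0,0,-0.014],[-1.66,-5.37,0],6],[[0,0,-0.014],[-1.66,-5.37,0],6],[[0,0,0],[0,0,0],6],[[0,0,0],[0,0,0],6]]'

```text
clock: 7.95
position: [0.4462, -0.2899, 0.1206]
ee_rot: [-0.001, 0.667, 0.745, 0.0]
contact_force: [-0.8, 1.1, -0.4]
width: 0.0602
gripper_force: 0.0
```

```bash
python3 - <<'E'
from h import *
s=manip.get_state();print(s["clock"],s["position"],yaw(),s["contact_force"],s["width"])
im=eyes.get_image("top");tt=im.copy()
m=mask(im,(5,120,120),(22,255,255),(225,125,280,175));print("module",m.sum()//255,rect("top",m,.03))
side=eyes.get_image("side")
a=cv2.resize(im[115:210,160:300],None,fx=4,fy=4,interpolation=cv2.INTER_CUBIC);b=cv2.resize(side[200:300,300:440],(560,400),interpolation=cv2.INTER_CUBIC)
cv2.imwrite("pics/c3.png",np.hstack([a[:380],b[:380]])[:, :, ::-1][::1] if 0 else cv2.resize(np.hstack([a[:380],b[:380]]),(800,271))[:,:,::-1])
m=mask(side,(100,120,50),(130,255,255),(365,255,395,290))
ys,xs=np.nonzero(m);print("handle px",m.sum()//255,xs.mean(),ys.mean(),"expected",proj("side",[[.447,-.29,.03]]))
E
```

```text
7.95 [ 0.44617025 -0.28994884  0.12060578] (np.float64(6.3), array([-0.   ,  0.001, -1.   ])) [-0.78025423  1.13264336 -0.3867906 ] 0.06021673011244045
module 112 (array([562.1,  85.5]), array([47.3, 28.4]), 101.8)
handle px 290 378.6551724137931 272.01724137931035 expected [[378.01101089 273.43341863]]
```

View pics/c3.png

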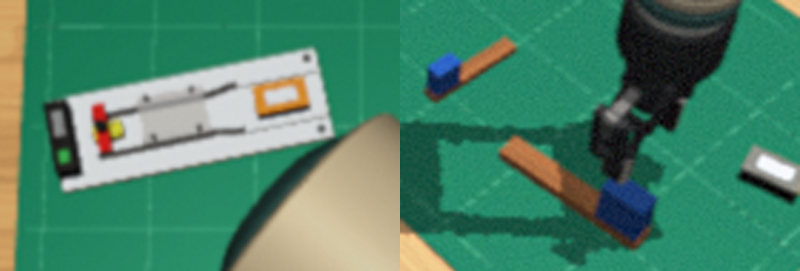

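The module lies flat on the landing, square with the channel (crop left, (282,97)). The gripper is above the big stick's handle (crop right, (627,205)). I'm descending to grip it.

Call:
drive_tool --rows '[[[0,0,0],[0,0,-3.5],6],[[0,0,0],[0,0,-3],6],[[0,0,0],[0,0,-1.6],6],[[0,0,0],[0,0,-0.9],6],[[0,0,0],[0,0,0],6],[[0,0,0],[0,0,0],1.5],[[0,0,0],[0,0,0],1.5],[[0,0,0],[0,0,0],1.5]]' --force 100

```text
clock: 9.05
position: [0.4471, -0.2908, 0.0318]
ee_rot: [0.001, 0.667, 0.745, 0.0]
contact_force: [0.5, 1.6, 4.7]
width: 0.0205
gripper_force: 98.0
```

Call:
drive_tool --rows '[[[0,0,0],[0,0,0],1.5],[[0,0,0],[0,0,0],1.5],[[0,0,0],[0,0,0],1.5]]'

```text
clock: 9.43
position: [0.4471, -0.2908, 0.0318]
ee_rot: [0.001, 0.667, 0.745, 0.0]
contact_force: [0.7, -0.2, 6.0]
width: 0.0206
gripper_force: 98.1
```

Call:
drive_tool --rows '[[[0,0,0],[0,0,3],1.5],[[0,0,0],[0,0,4],1.5],[[0,0,0.0196],[3.04,4.17,0],1.5],[[0,0,0.0196],[3.04,4.17,0],1.5],[[0,0,0.0196],[3.04,4.17,0],1.5],[[0,0,0.0196],[3.04,4.17,0],1.5],[[0,0,0.0196],[3.04,4.17,0],1.5],[[0,0,0],[0,0,0],1.5]]'

```text
clock: 10.42
position: [0.6002, -0.079, 0.1004]
ee_rot: [0.0, 0.628, 0.778, 0.001]
contact_force: [-0.8, -0.6, -2.1]
width: 0.021
gripper_force: 98.1
```

Call:
drive_tool --rows '[[[0,0,0],[0,0,-3],1.5],[[0,0,0],[0,0,0],1.5],[[0,0,0],[0,0,0],1.5]]'

```text
clock: 10.8
position: [0.5983, -0.0827, 0.0712]
ee_rot: [0.0, 0.63, 0.777, -0.0]
contact_force: [0.8, -1.0, -1.1]
width: 0.021
gripper_force: 98.2
```

```bash
cat >> h.py <<'E'
def fix(p):
    t=np.array([-.206,.9785]);d=(np.asarray(p)[:2]-[.5452,.1722])*1e3;return np.round([d@t,d@[-t[1],t[0]]],1)
E
python3 - <<'E'
from h import *
s=manip.get_state();p=s["position"];print(s["clock"],p,yaw(),fix(p),s["contact_force"],s["width"])
im=eyes.get_image("top");m=mask(im,(3,80,60),(20,255,255),(270,115,330,180))
zb=p[2]-.0298+.012
print("bar",m.sum()//255,rect("top",m,zb), fix(np.array(rect("top",m,zb)[0])/1e3))
side=eyes.get_image("side")
a=cv2.resize(im[90:210,200:380],(600,400),interpolation=cv2.INTER_CUBIC)
cv2.imwrite("pics/c4.png",np.hstack([cv2.resize(a,(400,267)),cv2.resize(side[120:240,270:450],(400,267),interpolation=cv2.INTER_CUBIC)])[:,:,::-1])
E
```

```text
10.8 [ 0.5982721  -0.08268734  0.07121637] (np.float64(11.92), array([ 0., -0., -1.])) [-260.3    0.6] [ 0.8297806  -1.04486717 -1.06013608] 0.021040431609577175
bar 84 (array([568.9,  17.4]), array([35.9, 32.2]), 14.7) [-156.4    8.7]
```

View pics/c4.png

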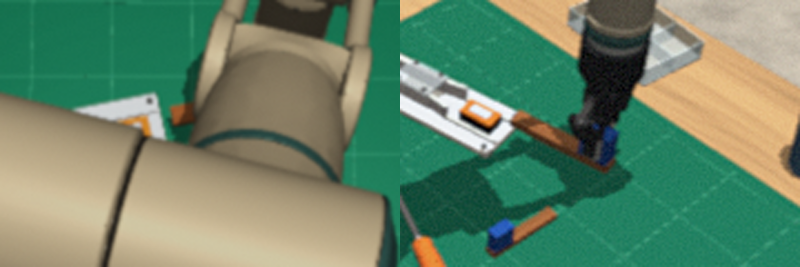

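The stick is level and in line with the module (bar from (512,112) to (605,168) in the side crop). I'll check the bar against its expected pose.

```bash
python3 - <<'E'
from h import *
s=manip.get_state();p=s["position"];im=eyes.get_image("side")
m=mask(im,(3,80,40),(20,255,255),(318,160,368,200));hull=cv2.convexHull(np.argwhere(m)[:,::-1].astype(np.int32));print(m.sum()//255,cv2.approxPolyDP(hull,2,True)[:,0].tolist())
t=np.array([-.206,.9785,0]);n=np.array([-.9785,-.206,0]);o=p-[0,0,.0298]
for x in(.022,.12):
  print(x,[np.round(proj("side",o+t*x+n*y+[0,0,z])[0],1).tolist() for y,z in((.011,.012),(-.011,.012),(.011,0),(-.011,0))])
ys,xs=np.nonzero(m);print(xs.mean(),ys.mean())
for c in range(322,362,8):
  r=np.nonzero(m[:,c])[0];print(c,r.min() if len(r) else None,r.max() if len(r) else None)
E
```

```text
277 [[365, 193], [361, 196], [320, 174], [325, 170], [349, 181]]
0.022 [[349.0, 187.9], [353.2, 183.3], [348.6, 190.9], [352.7, 186.4]]
0.12 [[319.3, 173.1], [323.7, 168.9], [319.1, 176.2], [323.4, 172.0]]
338.2238267148014 181.1191335740072
322 171 176
330 173 180
338 177 184
346 181 189
354 191 193
```

Call:
drive_tool --rows '[[[0,0,0],[0,0,-2],1.5],[[0,0,0],[0,0,-0.6],1.5],[[0,0,0],[0,0,0],1.5],[[0,0,0],[-0.165,0.783,0],1.5],[[0,0,0],[-0.165,0.783,0],1.5],[[0,0,0],[-0.1,0.49,0],1.5],[[0,0,0],[0,0,0],1.5]]'

```text
clock: 11.82
position: [0.5941, -0.0607, 0.045]
ee_rot: [0.0, 0.629, 0.777, 0.0]
contact_force: [0.2, -0.1, -1.0]
width: 0.0207
gripper_force: 98.2
```

Call:
drive_tool --rows '[[[0,0,0],[-0.062,0.294,0],1.5],[[0,0,0],[-0.062,0.294,0],1.5],[[0,0,0],[-0.062,0.294,0],1.5],[[0,0,0],[-0.062,0.294,0],1.5],[[0,0,0],[-0.062,0.294,0],1.5],[[0,0,0],[-0.062,0.294,0],1.5],[[0,0,0],[-0.062,0.294,0],1.5],[[0,0,0],[-0.062,0.294,0],1.5]]'

```text
clock: 12.82
position: [0.5892, -0.0376, 0.0448]
ee_rot: [0.0, 0.629, 0.777, 0.0]
contact_force: [-0.3, 0.8, 0.0]
width: 0.0205
gripper_force: 98.2
```

```bash
cat >> h.py <<'E'
def look(f="pics/x.png"):
    s=manip.get_state();p=s["position"];t=np.array([-.206,.9785]);F=s["contact_force"]
    print(round(s["clock"],2),p.round(4),yaw()[0],"fix",fix(p),"Fpush",round(-F[:2]@t,1),"Fz",round(F[2],1))
    im=eyes.get_image("top");m=mask(im,(5,120,120),(22,255,255),(180,125,275,182))
    if m.any(): r=rect("top",m,.03);print("module",m.sum()//255,r,fix(np.array(r[0])/1e3))
    return im
E
python3 -c "
from h import *
look()"
```

```text
12.82 [ 0.5892 -0.0376  0.0448] 11.98 fix [-2.144e+02  2.000e-01] Fpush -0.9 Fz 0.0
module 93 (array([564.2,  93.1]), array([59. , 19.5]), 90.0) [-81.3  -2.3]
```

Call:
drive_tool --rows '[[[0,0,0],[-0.062,0.294,0],1.5],[[0,0,0],[-0.062,0.294,0],1.5],[[0,0,0],[-0.062,0.294,0],1.5],[[0,0,0],[-0.062,0.294,0],1.5],[[0,0,0],[-0.062,0.294,0],1.5],[[0,0,0],[-0.062,0.294,0],1.5],[[0,0,0],[-0.062,0.294,0],1.5],[[0,0,0],[-0.062,0.294,0],1.5]]'

```text
clock: 13.88
position: [0.5842, -0.0141, 0.0448]
ee_rot: [0.0, 0.629, 0.777, 0.0]
contact_force: [-0.2, 0.1, -2.2]
width: 0.0207
gripper_force: 98.2
```

Call:
drive_tool --rows '[[[0,0,0],[-0.062,0.294,0],1.5],[[0,0,0],[-0.062,0.294,0],1.5],[[0,0,0],[-0.062,0.294,0],1.5],[[0,0,0],[-0.062,0.294,0],1.5],[[0,0,0],[-0.062,0.294,0],1.5],[[0,0,0],[-0.062,0.294,0],1.5]]'

```text
clock: 14.62
position: [0.5805, 0.0035, 0.0448]
ee_rot: [0.0, 0.629, 0.777, 0.0]
contact_force: [-0.2, 0.0, -0.6]
width: 0.0209
gripper_force: 98.2
```

```bash
python3 -c "
from h import *
im=look();s=eyes.get_image('side')
m=mask(s,(5,120,120),(22,255,255),(245,135,330,190));print('side',m.sum()//255,fix(np.array(rect('side',m,.03)[0])/1e3))
cv2.imwrite('pics/c5.png',np.hstack([cv2.resize(im[110:200,160:295],(400,267),interpolation=cv2.INTER_CUBIC),cv2.resize(s[125:205,240:360],(400,267),interpolation=cv2.INTER_CUBIC)])[:,:,::-1])
"
```

```text
14.62 [0.5805 0.0035 0.0448] 11.98 fix [-172.3    0.2] Fpush -0.0 Fz -0.6
module 98 (array([553.2, 133.5]), array([45.5, 28.6]), 97.4) [-39.5   0.1]
side 108 [ 9.9 -6.9]
```

View pics/c5.png

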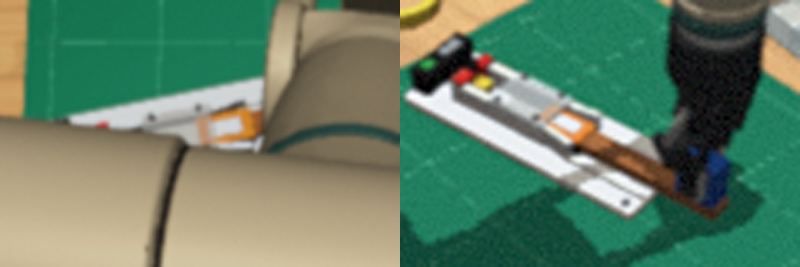

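The module's front is already under the clear cover (left crop (210,128), right crop (572,125)), with the stick straight behind it. I'll keep feeding and watch the force.

Call:
drive_tool --rows '[[[0,0,0],[-0.062,0.294,0],1.5],[[0,0,0],[-0.062,0.294,0],1.5],[[0,0,0],[-0.062,0.294,0],1.5],[[0,0,0],[-0.062,0.294,0],1.5],[[0,0,0],[-0.062,0.294,0],1.5],[[0,0,0],[-0.062,0.294,0],1.5],[[0,0,0],[-0.062,0.294,0],1.5],[[0,0,0],[-0.062,0.294,0],1.5]]'

```text
clock: 15.72
position: [0.5756, 0.0271, 0.0449]
ee_rot: [0.0, 0.629, 0.777, 0.0]
contact_force: [0.5, -0.2, -2.1]
width: 0.0211
gripper_force: 98.2
```

Call:
drive_tool --rows '[[[0,0,0],[-0.062,0.294,0],1.5],[[0,0,0],[-0.062,0.294,0],1.5],[[0,0,0],[-0.062,0.294,0],1.5],[[0,0,0],[-0.062,0.294,0],1.5],[[0,0,0],[-0.062,0.294,0],1.5],[[0,0,0],[-0.062,0.294,0],1.5],[[0,0,0],[-0.062,0.294,0],1.5],[[0,0,0],[-0.062,0.294,0],1.5]]'

```text
clock: 16.73
position: [0.5706, 0.0506, 0.0448]
ee_rot: [0.0, 0.629, 0.777, 0.0]
contact_force: [-0.8, -0.2, -1.9]
width: 0.0208
gripper_force: 98.2
```

Call:
drive_tool --rows '[[[0,0,0],[-0.041,0.196,0],1.5],[[0,0,0],[-0.041,0.196,0],1.5],[[0,0,0],[-0.041,0.196,0],1.5],[[0,0,0],[-0.041,0.196,0],1.5]]'

```text
clock: 17.23
position: [0.5689, 0.0583, 0.0448]
ee_rot: [-0.0, 0.629, 0.777, -0.0]
contact_force: [-0.3, -0.3, -1.1]
width: 0.0206
gripper_force: 98.2
```

Call:
drive_tool --rows '[[[0,0,0],[-0.041,0.196,0],1.5],[[0,0,0],[-0.041,0.196,0],1.5],[[0,0,0],[-0.041,0.196,0],1.5],[[0,0,0],[0,0,0],1.5]]'

```text
clock: 17.73
position: [0.5677, 0.0644, 0.0448]
ee_rot: [-0.0, 0.629, 0.777, 0.0]
contact_force: [0.4, 0.3, -1.3]
width: 0.021
gripper_force: 98.2
```

```bash
python3 -c "
from h import *
look()"
```

```text
17.73 [0.5677 0.0644 0.0448] 11.98 fix [-110.2    0.2] Fpush -0.2 Fz -1.3
module 50 (array([533.6, 238. ]), array([42.4, 25.1]), 98.5) [66.8 -2.2]
```

Call:
drive_tool --rows '[[[0,0,0],[-0.031,0.147,0],1.5],[[0,0,0],[-0.031,0.147,0],1.5],[[0,0,0],[-0.031,0.147,0],1.5],[[0,0,0],[-0.031,0.147,0],1.5]]'

```text
clock: 18.27
position: [0.5673, 0.0685, 0.0452]
ee_rot: [0.002, 0.629, 0.777, -0.001]
contact_force: [0.3, -6.9, 0.1]
width: 0.0211
gripper_force: 98.4
```

Call:
drive_tool --rows '[[[0,0,0],[-0.031,0.147,0],1.5],[[0,0,0],[-0.031,0.147,0],1.5],[[0,0,0],[-0.031,0.147,0],1.5]]'

```text
clock: 18.65
position: [0.5664, 0.0727, 0.0452]
ee_rot: [0.002, 0.629, 0.777, -0.001]
contact_force: [0.6, -6.7, 0.8]
width: 0.021
gripper_force: 98.4
```

The carriage drag shows at about 6.7 N, steady. From here I'm taking small steps.

Call:
drive_tool --rows '[[[0,0,0],[-0.021,0.098,0],1.5],[[0,0,0],[-0.021,0.098,0],1.5],[[0,0,0],[-0.021,0.098,0],1.5]]'

```text
clock: 19.02
position: [0.5657, 0.0757, 0.0452]
ee_rot: [0.002, 0.629, 0.777, -0.001]
contact_force: [0.4, -5.9, 0.4]
width: 0.0211
gripper_force: 98.4
```

Call:
drive_tool --rows '[[[0,0,0],[-0.021,0.098,0],1.5],[[0,0,0],[-0.021,0.098,0],1.5]]'

```text
clock: 19.27
position: [0.5653, 0.0776, 0.0452]
ee_rot: [0.002, 0.629, 0.777, -0.001]
contact_force: [0.8, -6.7, 0.8]
width: 0.0207
gripper_force: 98.4
```

Call:
drive_tool --rows '[[[0,0,0],[-0.021,0.098,0],1.5],[[0,0,0],[-0.021,0.098,0],1.5]]'

```text
clock: 19.52
position: [0.565, 0.0794, 0.0453]
ee_rot: [0.002, 0.629, 0.778, -0.001]
contact_force: [2.2, -8.5, 1.0]
width: 0.0209
gripper_force: 98.4
```

Call:
drive_tool --rows '[[[0,0,0],[-0.021,0.098,0],1.5],[[0,0,0],[-0.021,0.098,0],1.5]]'

```text
clock: 19.77
position: [0.5652, 0.0796, 0.0457]
ee_rot: [0.003, 0.628, 0.778, -0.002]
contact_force: [2.1, -13.6, 3.5]
width: 0.0207
gripper_force: 98.7
```

Call:
drive_tool --rows '[[[0,0,0],[-0.008,0.04,0],1.5],[[0,0,0],[0,0,0],1.5],[[0,0,0],[0,0,0],1.5]]'

```text
clock: 20.15
position: [0.5652, 0.0796, 0.0458]
ee_rot: [0.003, 0.628, 0.778, -0.002]
contact_force: [1.6, -13.6, 2.0]
width: 0.0207
gripper_force: 98.7
```

Call:
drive_tool --rows '[[[0,0,0],[0,0,0],1.5],[[0,0,0],[0,0,0],1.5],[[0,0,0],[0,0,0],1.5],[[0,0,0],[0,0,0],1.5],[[0,0,0],[0,0,0],1.5],[[0,0,0],[0,0,0],1.5]]'

```text
clock: 20.9
position: [0.5652, 0.0796, 0.0457]
ee_rot: [0.003, 0.628, 0.778, -0.002]
contact_force: [1.3, -12.9, 2.8]
width: 0.0208
gripper_force: 98.7
```

Call:
drive_tool --rows '[[[0,0,0],[0,0,0],1.5],[[0,0,0],[0,0,0],1.5],[[0,0,0],[0,0,0],1.5],[[0,0,0],[0,0,0],1.5],[[0,0,0],[0,0,0],1.5],[[0,0,0],[0,0,0],1.5]]'

```text
clock: 21.65
position: [0.5652, 0.0796, 0.0458]
ee_rot: [0.003, 0.628, 0.778, -0.002]
contact_force: [1.9, -13.6, 2.1]
width: 0.0212
gripper_force: 98.7
```

```bash
python3 -c "
from h import *
look()"
```

```text
21.65 [0.5652 0.0796 0.0458] 12.15 fix [-94.7  -0.5] Fpush 13.7 Fz 2.1
module 72 (array([532.5, 238. ]), array([43.9, 26.1]), 101.8) [67.  -1.1]
```

Call:
drive_tool --rows '[[[0,0,0],[-0.015,0.075,0],1.5],[[0,0,0],[0,0,0],1.5],[[0,0,0],[0,0,0],1.5]]'

```text
clock: 22.08
position: [0.5653, 0.0797, 0.0459]
ee_rot: [0.004, 0.628, 0.778, -0.002]
contact_force: [1.1, -15.6, 2.8]
width: 0.0206
gripper_force: 98.8
```

Call:
drive_tool --rows '[[[0,0,0],[0,0,0],1.5],[[0,0,0],[0,0,0],1.5],[[0,0,0],[0,0,0],1.5],[[0,0,0],[0,0,0],1.5],[[0,0,0],[0,0,0],1.5],[[0,0,0],[0,0,0],1.5],[[0,0,0],[0,0,0],1.5],[[0,0,0],[0,0,0],1.5]]'

```text
clock: 23.08
position: [0.5653, 0.0796, 0.0459]
ee_rot: [0.004, 0.628, 0.778, -0.002]
contact_force: [1.9, -16.0, 3.2]
width: 0.0211
gripper_force: 98.8
```

Held at about 16 N with no further travel, so it's home on the stop. I'm drawing the stick straight back out.

Call:
drive_tool --rows '[[[0,0,0],[0.1,-0.49,0],1.5],[[0,0,0],[0.165,-0.783,0],1.5],[[0,0,0],[0.31,-1.47,0],1.5],[[0,0,0],[0.51,-2.45,0],1.5],[[0,0,0],[0.51,-2.45,0],1.5],[[0,0,0],[0.51,-2.45,0],1.5],[[0,0,0],[0.51,-2.45,0],1.5],[[0,0,0],[0.51,-2.45,0],1.5]]'

```text
clock: 24.08
position: [0.5949, -0.0669, 0.0446]
ee_rot: [-0.0, 0.63, 0.777, 0.0]
contact_force: [0.7, -0.1, -0.5]
width: 0.0209
gripper_force: 98.2
```

Call:
drive_tool --rows '[[[0,0,0],[0.51,-2.45,0],1.5],[[0,0,0],[0.31,-1.47,0],1.5],[[0,0,0],[0,0,0],1.5]]'

```text
clock: 24.45
position: [0.6031, -0.1058, 0.0447]
ee_rot: [0.0, 0.63, 0.776, 0.0]
contact_force: [-0.2, -0.0, -1.1]
width: 0.021
gripper_force: 98.2
```

```bash
python3 -c "
from h import *
look();print(manip.get_state()['contact_force'],yaw())"
```

```text
24.45 [ 0.6031 -0.1058  0.0447] 11.88 fix [-283.9    0.6] Fpush -0.0 Fz -1.1
[-0.39736406  0.5275552  -1.37325764] (np.float64(11.91), array([-0.   ,  0.001, -1.   ]))
```

Call:
drive_tool --rows '[[[0,0,0],[0,0,3],1.5],[[0,0,0],[0,0,3],1.5],[[0,0,-0.0196],[-3.12,-3.58,0],1.5],[[0,0,-0.0196],[-3.12,-3.58,0],1.5],[[0,0,-0.0196],[-3.12,-3.58,0],1.5],[[0,0,-0.0196],[-3.12,-3.58,0],1.5],[[0,0,-0.0196],[-3.12,-3.58,0],1.5],[[0,0,0],[0,0,0],1.5]]'

```text
clock: 25.5
position: [0.4451, -0.2846, 0.1049]
ee_rot: [-0.0, 0.668, 0.744, -0.0]
contact_force: [0.8, 0.3, -1.5]
width: 0.0205
gripper_force: 98.4
```

Call:
drive_tool --rows '[[[0,0,0],[0,0,-4],1.5],[[0,0,0],[0,0,-2],1.5],[[0,0,0],[0,0,-0.8],1.5],[[0,0,0],[0,0,-0.3],1.5],[[0,0,0],[0,0,0],1.5],[[0,0,0],[0,0,0],1.5]]'

```text
clock: 26.25
position: [0.4475, -0.284, 0.0346]
ee_rot: [0.001, 0.667, 0.745, 0.0]
contact_force: [-0.5, -0.3, -1.6]
width: 0.0206
gripper_force: 98.4
```

```bash
python3 -c "
from h import *
s=manip.get_state();print(s['position'],s['contact_force'],yaw())
im=eyes.get_image('top');si=eyes.get_image('side')
m=mask(im,(5,120,120),(22,255,255),(195,140,235,175));print('mod',m.sum()//255,m.any() and fix(np.array(rect('top',m,.03)[0])/1e3))
cv2.imwrite('pics/c6.png',np.hstack([cv2.resize(im[120:190,165:285],(400,233),interpolation=cv2.INTER_CUBIC),cv2.resize(si[220:300,300:440],(400,233),interpolation=cv2.INTER_CUBIC)])[:,:,::-1])
"
```

```text
[ 0.44754405 -0.2840135   0.03462019] [-0.47796619 -0.32186593 -1.63263382] (np.float64(6.37), array([ 0.001, -0.001, -1.   ]))
mod 64 [60.5 -0.9]
```

View pics/c6.png

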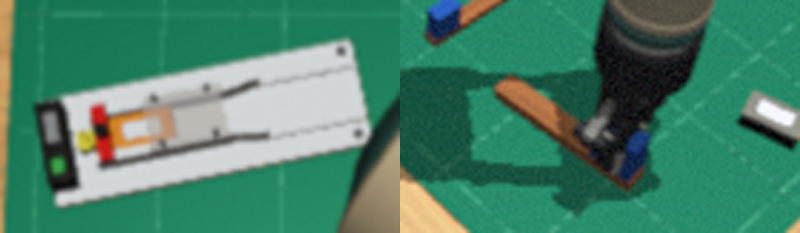

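The module sits against the red stop (left crop (135,128)), with the carriage pushed back between the posts. The stick is level just above the mat, so I'm setting it down.

Call:
drive_tool --rows '[[[0,0,0],[0,0,-0.15],1.5],[[0,0,0],[0,0,-0.1],1.5],[[0,0,0],[0,0,0],1.5],[[0,0,0],[0,0,0],1.5]]'

```text
clock: 26.85
position: [0.447, -0.2838, 0.0318]
ee_rot: [0.0, 0.667, 0.745, 0.0]
contact_force: [-0.9, 1.0, 5.9]
width: 0.0207
gripper_force: 99.3
```

Touched down at the same height at which it was gripped. I'm releasing and lifting away.

Call:
drive_tool --rows '[[[0,0,0],[0,0,0],6],[[0,0,0],[0,0,0],6],[[0,0,0],[0,0,0],6],[[0,0,0],[0,0,3],6],[[0,0,0],[0,0,5],6],[[0,0,0],[0,0,5],6],[[0,0,0],[0,0,0],6],[[0,0,0],[0,0,0],6]]'

```text
clock: 27.85
position: [0.4464, -0.2833, 0.1608]
ee_rot: [-0.0, 0.667, 0.745, 0.0]
contact_force: [-0.5, -0.3, 0.1]
width: 0.06
gripper_force: 0.0
```

```bash
python3 -c "
from h import *
s=manip.get_state();print(s['clock'],s['position'],s['contact_force'],s['width'])
si=eyes.get_image('side')
cv2.imwrite('pics/c7.png',cv2.resize(si[110:310,190:450],(780,600),interpolation=cv2.INTER_CUBIC)[:,:,::-1])
"
```

```text
27.85 [ 0.4464271  -0.2833472   0.16079883] [-0.46091887 -0.3157472   0.13141669] 0.060048764704772016
```

View pics/c7.png

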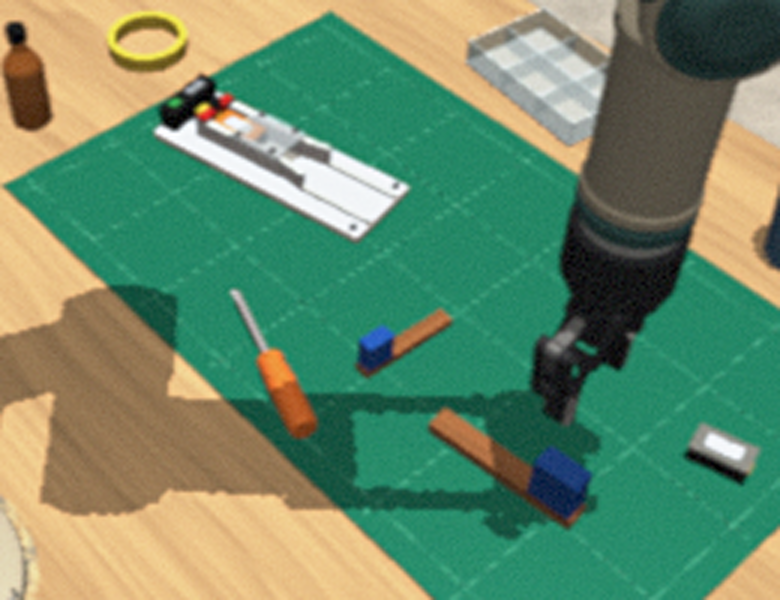

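The stick lies flat on the mat (crop (510,470)), the module is in the fixture at the stop (crop (235,125)), and the bystanders are untouched.

```bash
python3 -c "
from rig import job
print(job.sign_off())"
```

```text
the job is handed in; nothing more can be done
None
```

The job is done and handed in at about 28 s: the orange-topped module is home against the red stop, having been pressed there with 13–16 N for nearly 3 s, and the stick is back flat on the mat, clear of the fixture.

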